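# Finish packing a tray of trophy parts and sweep it level

## Robot

A 6-joint arm with a two-finger parallel gripper is mounted at the origin on the work surface. World frame = base frame: x ahead of the robot, y to its left, z up, the work surface at z = 0. Lengths are in m, angles in degrees, forces in N, time in s.
With the tool pointing down it reaches from about 0.3 to 0.75 m from the base axis. Payload 8.5 kg.
Tool frame: the origin (TCP) lies at the very end of the fingers, on their centre line; the grasp point (between the pads) lies 19 mm behind it; z points along the fingers, y is the line along which they close (so a half turn about z gives the same grasp; the last joint's range is limited). The gripper opens to 85 mm and grips with 20 to 120 N. Pads are 22 mm wide; open, the fingers measure 114 mm over their backs; the gripper's body (76 mm by 85 mm) begins 54 mm behind the grasp point. The pads swing forward as they close: fully open they stand 13 mm farther back than shut.
Start: joints at [57.393, 21.807, 74.336, -0, 83.858, -12.336], TCP at [0.191, 0.516, 0.231] pointing down, gripper open.
Joint ranges: [-178.18, 178.18], [-50.72, 133.34], [12.68, 142.11], [-81.47, 261.47], [9.98, 163.14], [-165.26, 165.26]. Speed limits (degrees/s): [136.94, 136.94, 180, 180, 180, 180].

## Interface

Orientations are given as a 3x3 rotation matrix whose columns are the frame's x, y, z axes.
In Python, from rig import env, optics, spotter gives the robot as it stands.
- The arm moves only by the shell command python3 -m crank 'ROWS' [FORCE]. ROWS is JSON, one flat list of numbers, 5 for each row, row after row: the finger opening in cm, from 0 to 8.54, then the shift along the tool's x, y, z in cm, then the turn about the tool's z in rad. A call has exactly 8 rows; each row shifts and turns the commanded pose from where the row before left it, along the tool's axes as they then stand; what a row does not reach is not made up. A row lasts 1/12 s, in which the tool goes at most 41.7 mm and 7.16 degrees, less where a joint would pass 70% of its speed; a pose out of reach is approached as far as the arm can. A call is refused whole if a number of a shift passes 4.17 or a number of a turn 0.125, either way. A call with a gripper value outside its range is refused whole. The fingers move at their own pace and stop on an object; FORCE is the grip in N (left out, the last holds). Time passes only in rows, so rows that do not move let the fingers close, or fill a call up. It gives the time, the measured TCP pose, the force, the opening and the grip force at its end, in the units of the state.
- env.observe(): the state, without advancing time (a new reading comes with each control period).
- optics.get_image(name): name is "scene" or "top" or "wrist"; returns a dict with "color" (420x560x3 uint8, red, green, blue), "intrinsics" (3x3 intrinsics, pixels), "pose" (4x4, takes a point from camera to world coordinates). Camera axes: x right, y up, looking along -z (the intrinsics and any distortion apply to the point x, -y, -z); pixel columns grow to the right and rows downward; lengths in m; the calibration is good to about 2 mm. A picture is of the moment at which its call begins. There is no depth.
- env.close_job(): hands the job in; it is judged then, once.
Trained networks look in a picture, given as the dict that the camera call returned (one of the last four; its "shot" number tells which), for a name from the list of things; names that differ only in an ending like _2 or _b are one class to them, and where a whole thing is asked for, a point or a joint stands for the part that bears it (a point fixed in the world has none). Each returns a list of dicts, best first, with "score" (0 to 1); they miss things now and then, are a little off and sometimes report something else, mostly with a low value. They report only what shows in the picture. A call takes as long as a camera call. They do not tell look-alikes from the thing itself.
- spotter.look_for(picture, query): "at" ([column, row] as shares, 0 to 1, of the picture: columns of its width, rows of its height, amid what is visible of it).
The state is a dict: "time_s": time; "q": joint angles; "qvel": joint speeds; "joint_efforts": joint torques, N m; "position": TCP position; "tool_rot": TCP orientation; "ft_force": force on the tool from outside, world axes, zero at the start; "wrist_torque": the same for the moment, N m; "grip_width": finger opening in m; "gripper_force": force on a finger pad.
Only numpy, scipy, OpenCV 4.12 (cv2) and the standard library are available. Lean on these libraries where they do the work, as an engineer would, in place of code of your own. Each camera call takes 0.05 s, during which the arm holds its last target. There are 200 camera calls.

## Task

The wooden trophy base standing on end in the packing tray sticks up above the rim: tip it over so that it lies flat in the tray. Then lay the loose trophy column on its side on the cork liner in the empty bay. With everything below the rim and the sweep bar still at its parked end, push the sweep bar over the whole tray to the far end of its rail, leave it there, and leave the other things on the table alone.

Things in the scene. Friction and masses are not known exactly. Their poses are not given: they have to be found in the camera images.
- packing_box: fixed cardboard tray, 170 (x) x 270 (y) mm, rim 62 mm above the table, walls 5, floor 6 mm. Origin: underside centre, table height; x away from the robot at yaw 0, y left. Dividers (4 mm, 50 mm high) along x make four bays, 160 (x) x 62 mm (y), centred at y = -99, -33, 33, 99 mm: one with the standing base, two with cartons, one with only a cork liner. A rail up to 34 mm high lies at x = +115
- sweep_bar (a joint): travel of the sweep bar along the tray's +y, in m: 0 = parked beyond the tray's -y end (right, seen from the robot), 0.36 = the far end of the rail beyond the +y end. It slides with about 1.5 N of friction and stays where it is left.
- bar_tab (a point): centre of the black upright tab on the sweep bar: 44 (tray x) x 8 mm (tray y), from 84 to 134 mm above the table, at tray x = 0. The aluminium bar under it is 20 mm wide (tray y), 68 to 84 mm above the table, and spans the tray from x = -93 to +122 mm. Nothing stands beside the tab: push tab or bar sideways. Axes as the tray.
- wood_base: dark wooden block, small brass plate, 36 x 52 x 88 mm (x, y, z), 0.22 kg; origin at its centre. It stands (z up) in a bay, axes as the tray, at tray x = 20 to 30 mm, top 32 mm above the rim. Pushed at the top to the tray's -x it tips over and falls along the bay; if it leans on the bay's near wall, a push down slides it flat. Flat on its 52 mm wide face its centre is 24 mm above the table.
- column: short trophy column lying on the table: a 36 mm metal tube between two square marble end plates of 46 x 46 x 10 mm; 62 mm long over the plates along its own x; about 0.16 kg; origin at its centre, 23 mm above what it lies on. It can be gripped from above over its two end faces (62 mm). Stood on end in the tray it would stick up above the rim.
- cork_liner: cork sheet, fixed, 100 x 58 x 4 mm (x, y, z) on the floor of the empty bay; origin at its underside centre, 6 mm above the table, 20 to 30 mm to the +x side of the bay's middle; axes as the tray. The column lying on it has its centre 33 mm above the table.
- carton_a: white closed carton 95 x 52 x 46 mm (x, y, z), loose, already packed flat in a bay; origin underside centre
- carton_b: the same as carton_a, in another bay
- trophy_tall: brass cup on a 64 mm square marble foot, 145 mm tall, standing on the table; bystander; origin underside centre
- trophy_small: the same, 116 mm tall; bystander
- cleaner: white bottle, 60 mm across, 170 mm tall; bystander; origin underside centre
- mug: white mug, 76 mm across, 85 mm tall; bystander; origin underside centre
- spare_base: flat marble slab 80 x 80 x 25 mm on the table; bystander; origin underside centre
- tape_roll: roll of tape lying flat, 90 mm across, 24 mm high; bystander; origin underside centre
- screwdriver: screwdriver lying on the table; bystander
Not all that is in view belongs to the job. What is shaped like the carton_b but blue or pink is not meant.

How it is judged:
By the outcome, as a careful person would: the job done as asked, in the order asked, and still so for the second after the job is handed in, with the robot touching nothing.
It also fails if it takes over 69 s, if anything falls off the work surface, if the arm or the gripper's body presses on something with over 40 N, if the wrist force passes 120 N, or if a joint passes its speed limit or range.

## Working session

There is one attempt and no reset: what is moved stays moved. The work goes in short steps, Python scripts to look and compute and a shell command to move; the robot and the scene stay as the last step left them, time stands still between calls to the robot, and variables do not carry over. Pictures are saved under pics/ and viewed, at most 13 in all, crops included, and the job is handed in when it is done.

```bash
ls; mkdir -p pics; cat > h.py <<'E'
import numpy as np,cv2,json
from rig import env,optics,spotter
def ray(p,u,v):
    K=np.array(p["intrinsics"]);T=np.array(p["pose"])
    d=np.linalg.inv(K)@[u,v,1]; d=T[:3,:3]@[d[0],-d[1],-d[2]]
    return T[:3,3],d/np.linalg.norm(d)
def at_z(p,u,v,z):
    o,d=ray(p,u,v); return o+d*(z-o[2])/d[2]
def proj(p,X):
    K=np.array(p["intrinsics"]);T=np.array(p["pose"])
    c=T[:3,:3].T@(np.array(X)-T[:3,3]); q=K@[c[0],-c[1],-c[2]]; return q[:2]/q[2]
def tri(rs):
    A=0;b=0
    for o,d in rs:
        P=np.eye(3)-np.outer(d,d);A=A+P;b=b+P@o
    return np.linalg.solve(A,b)
def save(p,n): cv2.imwrite("pics/"+n,cv2.cvtColor(p["color"],cv2.COLOR_RGB2BGR))
E
python3 - <<'E'
from h import *
P={n:optics.get_image(n) for n in("scene","top","wrist")}
for n,p in P.items():
    save(p,n+"0.png"); print(n,p.keys(),np.round(p["pose"],3).tolist(),np.round(p["intrinsics"],1).tolist())
for t in ["packing_box","bar_tab","wood_base","column","cork_liner","carton_a","sweep_bar"]:
    for n in("scene","top"):
        print(t,n,[(round(r["score"],2),round(r["at"][0]*560),round(r["at"][1]*420)) for r in spotter.look_for(P[n],t)][:5])
s=env.observe();print(s)
E
```

```text
pics
scene dict_keys(['color', 'intrinsics', 'pose', 'shot']) [[-0.112, -0.537, 0.836, 1.582], [0.994, -0.052, 0.1, 0.142], [-0.01, 0.842, 0.539, 0.821], [0.0, 0.0, 0.0, 1.0]] [[458.8, 0.0, 277.9], [0.0, 458.8, 212.5], [0.0, 0.0, 1.0]]
top dict_keys(['color', 'intrinsics', 'pose', 'shot']) [[0.017, 0.984, -0.176, 0.246], [-1.0, 0.015, -0.015, -0.001], [-0.012, 0.176, 0.984, 1.258], [0.0, 0.0, 0.0, 1.0]] [[384.8, 0.0, 280.1], [0.0, 384.8, 205.6], [0.0, 0.0, 1.0]]
wrist dict_keys(['color', 'intrinsics', 'pose', 'shot']) [[0.346, -0.907, -0.241, 0.129], [0.938, 0.334, 0.091, 0.538], [-0.002, -0.257, 0.966, 0.374], [0.0, 0.0, 0.0, 1.0]] [[332.5, 0.0, 282.6], [0.0, 332.5, 213.9], [0.0, 0.0, 1.0]]
packing_box scene [(0.97, 262, 264)]
packing_box top [(0.81, 281, 169)]
bar_tab scene [(0.66, 208, 249)]
bar_tab top [(0.79, 335, 161), (0.53, 259, 221)]
wood_base scene [(0.8, 243, 250)]
wood_base top [(0.65, 309, 161)]
column scene [(0.61, 382, 232)]
column top [(0.77, 190, 214), (0.75, 280, 166)]
cork_liner scene [(0.68, 288, 270)]
cork_liner top [(0.72, 273, 160), (0.49, 252, 153), (0.24, 278
[... 394 characters left out ...]
8575494e+01, -1.23347503e+01]), 'qvel': array([ 0.04363177, -0.01358551, -0.01675217, -0.01711194, -0.03407799,
       -0.02096241]), 'joint_efforts': array([-3.57131489e-05, -4.48303342e+01, -2.31467611e+01, -8.96874622e-05,
        4.14358537e-04, -1.16995770e-05]), 'position': array([0.19052199, 0.51591875, 0.23132484]), 'tool_rot': array([[-9.38067887e-01,  3.46451496e-01, -1.41960861e-05],
       [ 3.46451496e-01,  9.38067887e-01,  5.94422685e-06],
       [ 1.53762787e-05,  6.57833080e-07, -1.00000000e+00]]), 'ft_force': array([-0.38954839, -0.45331868, -0.45283704]), 'wrist_torque': array([-0.01116835, -0.01943637,  0.06726146]), 'gripper_force': 0.0, 'grip_width': 0.08558260612829122}
```

```bash
python3 - <<'E'
import cv2
a=cv2.imread("pics/scene0.png")[150:360,90:460]
b=cv2.imread("pics/top0.png")[90:300,150:420]
cv2.imwrite("pics/a.png",cv2.resize(a,None,fx=2.15,fy=2.15,interpolation=2))
cv2.imwrite("pics/b.png",cv2.resize(b,None,fx=2.8,fy=2.8,interpolation=2))
E
```

```text
(no output)
```

View pics/a.png

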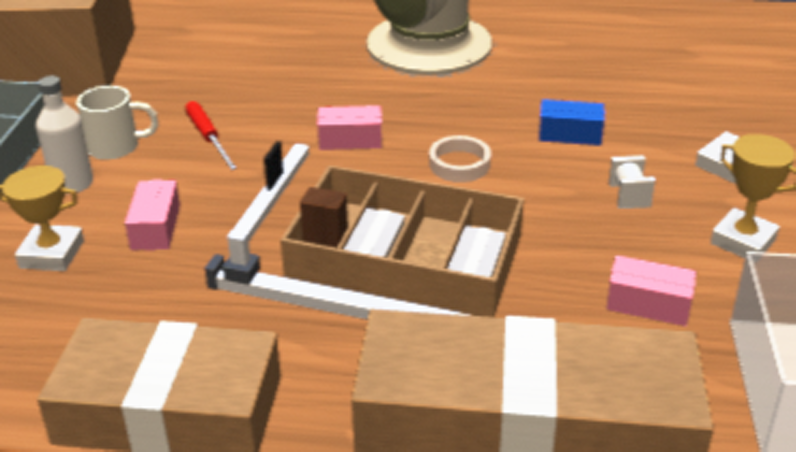

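View pics/b.png

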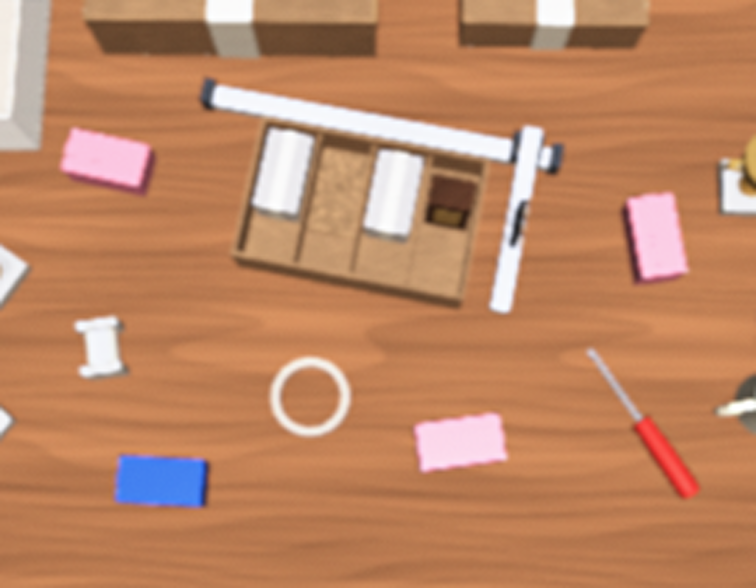

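The top crop shows the bar parked on the right. The standing base is in the rightmost bay, cork in the third from the right, and white cartons in the other two. The column is at full-image top (186,214), and the tray is yawed about -10°. Look-alikes for the column are the cup feet at scene left and right and the white slab at (430,222). For the base, the only dark block is at top (311,161).

```bash
python3 - <<'E'
from h import *
from scipy.optimize import least_squares
p=optics.get_image("top"); sc=optics.get_image("scene")
c=lambda x,y:(150+x/2.8,90+y/2.8)
s=lambda x,y:(90+x/2.15,150+y/2.15)
loc=np.array([[-85,135],[-85,-135],[85,-135],[85,135]])/1000
ob=[(p,c(234,256),loc[0]),(p,c(461,303),loc[1]),(p,c(487,162),loc[2]),(p,c(265,121),loc[3]),
(sc,s(330,169),loc[1]),(sc,s(523,199),loc[0]),(sc,s(285,239),loc[2]),(sc,s(497,277),loc[3])]
def w(v,l,z):
    C,S=np.cos(v[2]),np.sin(v[2]); return [v[0]+C*l[0]-S*l[1],v[1]+S*l[0]+C*l[1],z]
f=lambda v:np.concatenate([proj(q,w(v,l,.062))-uv for q,uv,l in ob])
r=least_squares(f,[.45,0,-.17]);v=r.x
print("tray",v[:2],np.degrees(v[2]));print(np.round(r.fun.reshape(-1,2),1).tolist())
np.save("tray.npy",v)
print("base",w(v,(.025,-.099),.094),"cork",w(v,(.025,.033),.01),"tab",w(v,(0,-.18),.11))
for uv,z in((c(447,186),.094),(c(517,223),.11)):
    print(at_z(p,*uv,z))
# column
print("col",at_z(p,*c(100,347),.023),at_z(sc,*s(632,182),.023),tri([ray(p,*c(100,347)),ray(sc,*s(632,182))]))
for n,q in(("t",c(98,322)),("b",c(102,372))): print(at_z(p,*q,.046))
E
```

```text
tray [0.59481588 0.02580208] -10.267198165382831
[[-1.9, 0.1], [0.2, -0.7], [0.3, -0.9], [-1.7, -1.3], [-0.5, -2.9], [0.5, -2.0], [-2.0, -0.6], [-0.3, 0.5]]
base [np.float64(0.6017699085614399), np.float64(-0.07606863000555336), 0.094] cork [np.float64(0.6252974448987915), np.float64(0.05381768580136525), 0.01] tab [np.float64(0.5627328756940273), np.float64(-0.15131562373227017), 0.11]
[ 0.61195368 -0.07296072  0.094     ]
[ 0.56568601 -0.1489439   0.11      ]
col [0.43421829 0.32517599 0.023     ] [0.43659289 0.3239277  0.023     ] [0.43441362 0.32488066 0.02165085]
[0.45965542 0.32315732 0.046     ]
[0.4020104  0.31508619 0.046     ]
```

```bash
python3 -m crank '[0,-2.9,-2.8,0,-0.09, 0,-2.9,-2.8,0,-0.084, 0,-2.9,-2.8,0,0, 0,-2.9,-2.8,0,0, 0,-2.9,-2.8,0,0, 0,-2.9,-2.8,0,0, 0,-2.9,-2.8,0,0, 0,-2.9,-2.8,0,0]' && python3 -c "
from h import *
p=optics.get_image('wrist');save(p,'w1.png');np.save('w1.npy',p,allow_pickle=True)
print(spotter.look_for(p,'column')[:3])"
python3 -m crank '[0,-2.9,-2.8,0,0, 0,-2.9,-2.8,0,0, 0,-2.9,-2.8,0,0, 0,-2.9,-2.8,0,0, 0,-2.9,-2.8,0,0, 0,-2.9,-2.8,0,0, 0,-2.9,-2.8,0,0, 0,-1,-2.8,0,0]' && python3 -c "
from h import *
p=optics.get_image('wrist');save(p,'w2.png');np.save('w2.npy',p,allow_pickle=True)
for t in ['wood_base','cork_liner','carton_a','bar_tab']:
  for r in spotter.look_for(p,t)[:2]: print(t,round(r['score'],2),r['at'][0]*560,r['at'][1]*420)"
python3 -c "
import cv2
a=[cv2.resize(cv2.imread('pics/w%d.png'%i),(560,420)) for i in(1,2)]
cv2.imwrite('pics/w2b.png',cv2.resize(a[1],(800,600)))"
```

```text
time_s: 1.62
position: [0.3706, 0.2469, 0.2316]
tool_rot: [[-0.984, 0.179, 0.001], [0.179, 0.984, 0.0], [-0.001, 0.0, -1.0]]
ft_force: [0.3, 1.5, 0.7]
grip_width: -0.0001
gripper_force: 0.0
[{'at': [0.6352, 0.5431], 'score': 0.63}]
time_s: 2.38
position: [0.5417, -0.0117, 0.2308]
tool_rot: [[-0.984, 0.179, 0.001], [0.179, 0.984, -0.0], [-0.001, 0.0, -1.0]]
ft_force: [-0.8, -0.4, -0.2]
grip_width: 0.0002
gripper_force: 0.0
wood_base 0.55 225.68 266.48999999999995
cork_liner 0.74 350.896 244.104
carton_a 0.92 300.72 233.98200000000003
carton_a 0.88 553.728 232.89
bar_tab 0.66 139.38400000000001 244.81799999999998
```

View pics/w1.png

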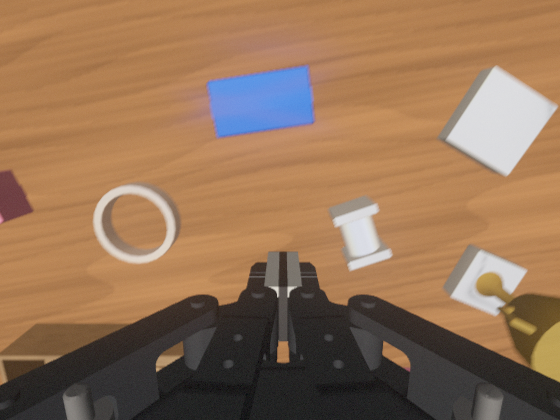

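View pics/w2b.png

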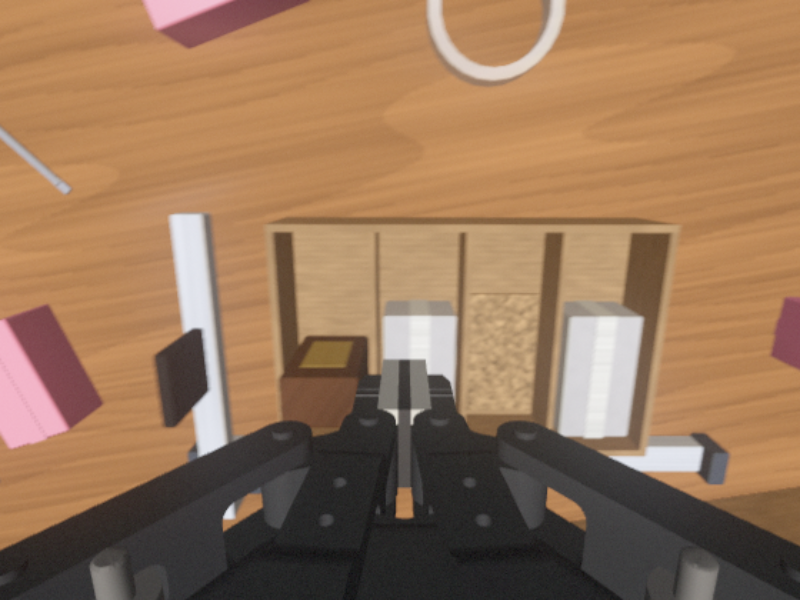

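W1 shows the column at (360,233) with its axis near vertical. W2 shows the tray: base top near edge from (283,377) to (367,374), cork corners (467,293) to (535,415), and nothing in the way.

```bash
cat > t.py <<'E'
from h import *
p=np.load('w2.npy',allow_pickle=True).item();w1=np.load('w1.npy',allow_pickle=True).item()
v=np.load('tray.npy');C,S=np.cos(v[2]),np.sin(v[2])
L=lambda X:np.round([1000*(C*(X[0]-v[0])+S*(X[1]-v[1])),1000*(-S*(X[0]-v[0])+C*(X[1]-v[1])),1000*X[2]],1)
k=.7
print("v",v)
for n,u,z in(("rim NR (-85,-135)",(268,226),.062),("NL (-85,135)",(679,226),.062),("FL in(80,130)",(645,453),.062),
 ("base top near R",(283,376),.094),("base near L",(367,374),.094),("base bottom L",(367,338),.006),
 ("cork",(467,293),.01),("cork",(538,293),.01),("cork",(535,415),.01),("bar side",(208,214),.084),("tab top",(160,357),.134),("tab top",(202,329),.134),("tab bot",(208,395),.084)):
  X=at_z(p,u[0]*k,u[1]*k,z); print(n,L(X),np.round(X,4))
for q in((331,217),(377,203),(376,210),(345,263),(391,250)): print("col46",at_z(w1,*q,.046))
t=optics.get_image("top")
print("tri",tri([ray(w1,360,233),ray(t,185.7,213.9)]))
E
python3 t.py; python3 -c "
import cv2
a=cv2.imread('pics/w1.png')[175:290,300:420];cv2.imwrite('pics/c1.png',cv2.resize(a,None,fx=5,fy=5,interpolation=2))"
```

```text
v [ 0.59481588  0.02580208 -0.17919641]
rim NR (-85,-135) [ -81.  -135.5   62. ] [ 0.4909 -0.0931  0.062 ]
NL (-85,135) [-80.8 131.7  62. ] [0.5388 0.1698 0.062 ]
FL in(80,130) [ 85.8 131.3  62. ] [0.7026 0.1397 0.062 ]
base top near R [  10.3 -124.    94. ] [ 0.5828 -0.098   0.094 ]
base near L [  8.9 -70.6  94. ] [ 0.591  -0.0453  0.094 ]
base bottom L [ 14.9 -77.3   6. ] [ 0.5957 -0.053   0.006 ]
cork [-23.7   2.5  10. ] [0.5719 0.0325 0.01  ]
cork [-23.7  58.4  10. ] [0.5819 0.0874 0.01  ]
cork [82.3 63.5 10. ] [0.6871 0.0736 0.01  ]
bar side [ -90.3 -164.8   84. ] [ 0.4766 -0.1202  0.084 ]
tab top [ -18.1 -178.4  134. ] [ 0.5452 -0.1465  0.134 ]
tab top [ -33.9 -154.1  134. ] [ 0.534  -0.1198  0.134 ]
tab bot [  28.2 -177.5   84. ] [ 0.5909 -0.1539  0.084 ]
col46 [0.40476907 0.29020924 0.046     ]
col46 [0.39851364 0.33817673 0.046     ]
col46 [0.40563091 0.33639251 0.046     ]
col46 [0.457764  0.2976678 0.046    ]
col46 [0.45177834 0.34726335 0.046     ]
tri [0.43197076 0.32075243 0.03481269]
```

View pics/c1.png

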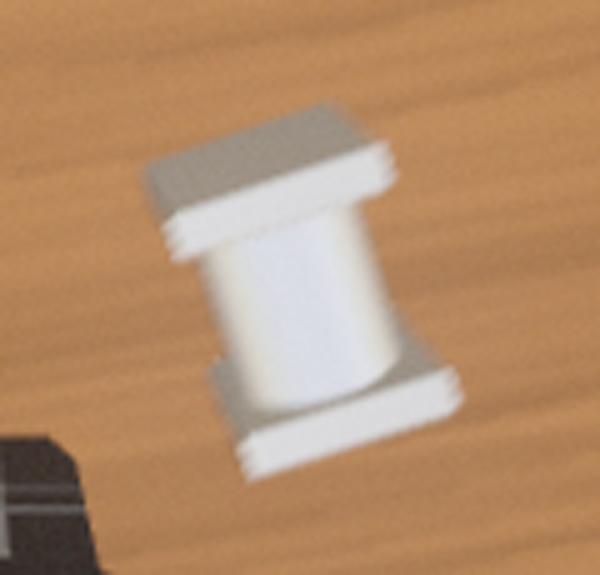

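```bash
python3 -m crank '[0,-2.9,-1.27,0,0, 0,-2.9,-1.27,0,0, 0,-2.9,-1.27,0,0, 0,-2.9,-1.27,0,0, 0,0,0,0,0, 0,0,0,3.8,0, 0,0,0,3.8,0, 0,0,0,3.8,0]'
python3 -m crank '[0,0,0,3.6,0, 0,0,0,0,0, 0,1,0,0,0, 0,1,0,0,0, 0,1,0,0,0, 0,0.8,0,0,0, 0,0.8,0,0,0, 0,0.8,0,0,0]'
```

```text
time_s: 3.35
position: [0.6442, -0.0788, 0.1167]
tool_rot: [[-0.984, 0.177, 0.002], [0.177, 0.984, -0.0], [-0.002, 0.0, -1.0]]
ft_force: [1.1, 0.4, 0.2]
grip_width: -0.0001
gripper_force: 0.0
time_s: 4.02
position: [0.5914, -0.0702, 0.0832]
tool_rot: [[-0.984, 0.178, 0.002], [0.178, 0.984, -0.001], [-0.003, -0.0, -1.0]]
ft_force: [-0.3, -0.1, 0.2]
grip_width: 0.0001
gripper_force: 0.0
```

```bash
python3 -m crank '[0,1,0,0,0, 0,1,0,0,0, 0,1,0,0,0, 0,0,0,0,0, 0,0,0,0,0, 0,0,0,-3,0, 0,0,0,-4,0, 0,0,0,-3.5,0]'
python3 - <<'E'
from h import *
p=optics.get_image("wrist");save(p,"w3.png");t=optics.get_image("top")
a=cv2.resize(p["color"],(480,360)); b=cv2.resize(t["color"][110:220,220:370],(320,235))
im=np.zeros((360,800,3),np.uint8);im[:,:480]=a;im[:235,480:]=b
cv2.imwrite("pics/m3.png",im[:,:,::-1])
E
```

```text
time_s: 4.68
position: [0.5622, -0.0655, 0.1885]
tool_rot: [[-0.984, 0.179, 0.0], [0.179, 0.984, -0.0], [-0.0, -0.0, -1.0]]
ft_force: [0.1, 0.1, -0.2]
grip_width: -0.0003
gripper_force: 0.0
```

View pics/m3.png

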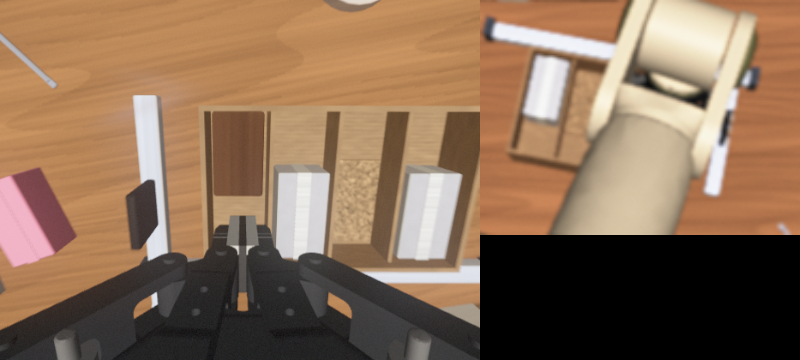

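The base is over, lying along the bay at pixels (213-263,111-195) of the left panel. I'll check whether it is flat or leaning.

```bash
python3 - <<'E'
from h import *
p=optics.get_image("wrist")
v=np.load('tray.npy');C,S=np.cos(v[2]),np.sin(v[2])
L=lambda X:np.round([1000*(C*(X[0]-v[0])+S*(X[1]-v[1])),1000*(-S*(X[0]-v[0])+C*(X[1]-v[1]))],1)
k=560/480
for z in(.042,.062,.094):
  for q in((213,111),(263,111),(213,195),(263,195)): print(z,q,L(at_z(p,q[0]*k,q[1]*k,z)))
c=cv2.resize(p["color"][110:250,220:330],None,fx=4,fy=4,interpolation=2)
cv2.imwrite("pics/c4.png",c[:,:,::-1])
E
```

```text
0.042 (213, 111) [ -73.2 -126.2]
0.042 (263, 111) [-73.1 -76.4]
0.042 (213, 195) [  14.7 -128.6]
0.042 (263, 195) [ 14.7 -74.7]
0.062 (213, 111) [ -73.6 -124.2]
0.062 (263, 111) [-73.6 -77.8]
0.062 (213, 195) [   8.2 -126.4]
0.062 (263, 195) [  8.2 -76.2]
0.094 (213, 111) [ -74.4 -120.9]
0.094 (263, 111) [-74.4 -79.9]
0.094 (213, 195) [  -2.1 -122.9]
0.094 (263, 195) [ -2.1 -78.6]
```

View pics/c4.png

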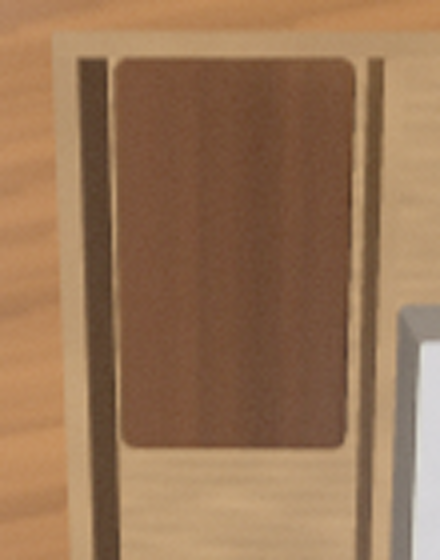

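```bash
python3 - <<'E'
from h import *
p=optics.get_image("wrist")
for v,a,b in((124.5+2,248.5,308.75),(221.75-3,250,306.75)):
  for z in (.042,.055,.068): print(v,z,np.linalg.norm(at_z(p,a,v,z)-at_z(p,b,v,z)))
# rim check near wall inner corners
E
```

```text
126.5 0.042 0.050806978384424134
126.5 0.055 0.0485286041465303
126.5 0.068 0.04625022990863647
218.75 0.042 0.05150118517266681
218.75 0.055 0.04919168011549583
218.75 0.068 0.04688217505832486
```

```bash
python3 - <<'E'
from h import *
w=np.load('w1.npy',allow_pickle=True).item()
g=lambda x,y:at_z(w,300+x/5,175+y/5,.046)
n=[g(170,212),g(390,145)];f=[g(250,478),g(460,403)]
m=(n[0]+n[1])/2;M=(f[0]+f[1])/2
print(n,f);print("c",(m+M)/2,"len",np.linalg.norm(M-m),"axis",np.degrees(np.arctan2(*(M-m)[1::-1])),
 "w",np.linalg.norm(n[1]-n[0]),np.linalg.norm(f[1]-f[0]), [np.degrees(np.arctan2(*(a[1]-a[0])[1::-1])) for a in(n,f)])
# second view of the same from the overhead camera
t=optics.get_image("top")
print(spotter.look_for(t,"column")[:2])
c=(m+M)/2; print("top px of c",proj(t,[c[0],c[1],.046]))
E
```

```text
[array([0.40574035, 0.29317572, 0.046     ]), array([0.3997327 , 0.33906382, 0.046     ])] [array([0.46742858, 0.30178786, 0.046     ]), array([0.45827565, 0.34769787, 0.046     ])]
c [0.43279432 0.32043132 0.046     ] len 0.060730893342133094 axis 8.162934903972394 w 0.04627969210882152 0.0468135186692868 [np.float64(97.45871731368096), np.float64(101.2750443812488)]
[]
top px of c [185.34031853 213.27908129]
```

```bash
python3 - <<'E'
from h import *
w=np.load('w1.npy',allow_pickle=True).item()
print("trophy foot",at_z(w,487,275,.015)); s=env.observe()
print(np.round(s["q"],1), s["position"],s["time_s"])
sc=optics.get_image("scene");t=optics.get_image("top")
for n in("trophy_tall","trophy_small"):
  for q,nm in((sc,"scene"),(t,"top")): print(n,nm,[(r["score"],round(r["at"][0]*560),round(r["at"][1]*420)) for r in spotter.look_for(q,n)])
R=s["tool_rot"][:2,:2]
d=np.array([.433,.3205])-s["position"][:2]; a=np.radians(8.7+90)
print("delta",d,"in tool at goal yaw",np.array([[np.cos(a),np.sin(a)],[np.cos(a-np.pi/2),np.sin(a-np.pi/2)]])@d,"now",R.T@d)
E
```

```text
trophy foot [0.51700659 0.46385062 0.015     ]
[-18.6  25.5  76.3   0.   78.4 -98.3] [ 0.56153399 -0.06540205  0.18524143] 4.9833
trophy_tall scene [(0.86, 438, 235)]
trophy_tall top [(0.66, 141, 181)]
trophy_small scene [(0.67, 110, 248)]
trophy_small top [(0.56, 423, 148)]
delta [-0.12853399  0.38590205] in tool at goal yaw [ 0.40090397 -0.0686832 ] now [0.19545347 0.35670585]
```

```bash
python3 -m crank '[8.5,1.78,3.25,0,0.124, 8.5,2.16,3,0,0.124, 8.5,2.52,2.71,0,0.124, 8.5,2.83,2.38,0,0.124, 8.5,3.11,2.01,0,0.124, 8.5,3.33,1.61,0,0.124, 8.5,3.5,1.19,0,0.124, 8.5,3.62,0.74,0,0.124]'
python3 -m crank '[8.5,3.69,0.29,0,0.124, 8.5,3.69,-0.17,0,0.123, 8.5,3.65,-0.62,0,0, 8.5,0,0,2,0, 8.5,0,0,2,0, 8.5,0,0,2,0, 8.5,0,0,0,0, 8.5,0,0,0,0]'
python3 - <<'E'
from h import *
s=env.observe();d=np.array([.433,.3205])-s["position"][:2];print("tool delta",s["tool_rot"][:2,:2].T@d,s["position"],np.degrees(np.arctan2(s["tool_rot"][1,1],s["tool_rot"][0,1])))
p=optics.get_image("wrist");save(p,"w5.png")
E
```

```text
time_s: 5.95
position: [0.4692, 0.2062, 0.1863]
tool_rot: [[-0.415, 0.91, -0.0], [0.91, 0.415, 0.0], [0.0, -0.0, -1.0]]
ft_force: [0.3, 0.4, -0.2]
grip_width: 0.0847
gripper_force: 0.0
time_s: 6.62
position: [0.4322, 0.3036, 0.1261]
tool_rot: [[-0.203, 0.979, -0.002], [0.979, 0.203, -0.001], [-0.0, -0.002, -1.0]]
ft_force: [-0.4, -0.3, -0.2]
grip_width: 0.0848
gripper_force: 0.0
tool delta [0.01635647 0.00415616] [0.43224254 0.30364076 0.12605315] 11.684610315843313
```

View pics/w5.png

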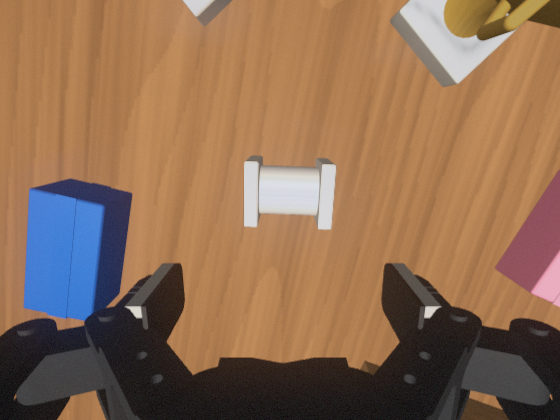

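The column is at (289,193) between the pads, its plates spanning u=245 to 334. The blue block at left is near one finger's path, so I'll check clearance along with the position.

```bash
python3 - <<'E'
from h import *
p=optics.get_image("wrist");s=env.observe();pos=s["position"];R=s["tool_rot"][:2,:2]
w1=np.load('w1.npy',allow_pickle=True).item()
q=[(245,159),(245,226),(334,163),(332,229)]
X=np.array([at_z(p,*a,.046)[:2] for a in q]); 
print(X, "centre",X.mean(0),"axis",np.degrees(np.arctan2(*((X[2]+X[3]-X[0]-X[1])[::-1]))),"len",np.linalg.norm(X[2]+X[3]-X[0]-X[1])/2)
print("tool delta",R.T@(X.mean(0)-pos[:2]))
print("height of top centre",tri([ray(p,289,194),ray(w1,300+318/5,175+309/5)]))
for a in((131,188),(122,303),(75,315)): print("blue",R.T@(at_z(p,*a,.0)[:2]-X.mean(0)),R.T@(at_z(p,*a,.04)[:2]-X.mean(0)))
E
```

```text
[[0.39920552 0.34026545]
 [0.40733217 0.29419482]
 [0.45804507 0.34971415]
 [0.46784296 0.30444404]] centre [0.43310643 0.32215462] axis 9.371777389304704 len 0.060482461016033384
tool delta [0.01787865 0.00374121]
height of top centre [0.43350507 0.32172964 0.04129524]
blue [-0.00357497 -0.12925645] [ 0.00383976 -0.11075073]
blue [-0.10912747 -0.14981238] [-0.0860738  -0.12826104]
blue [-0.12137173 -0.19433208] [-0.09650392 -0.16618458]
```

```bash
python3 -m crank '[8.5,1.75,0.35,0,0.043, 8.5,0,0,3.5,0, 8.5,0,0,3,0, 8.5,0,0,2.5,0, 8.5,0,0,1.8,0, 8.5,0,0,0.8,0, 8.5,0,0,0,0, 5.5,0,0,0,0]' 40
python3 -m crank '[5.5,0,0,0,0, 5.5,0,0,0,0, 5.5,0,0,0,0, 5.5,0,0,0,0, 5.5,0,0,-0.5,0, 5.5,0,0,-1,0, 5.5,0,0,-1,0, 5.5,0,0,-1,0]' 40
```

```text
time_s: 7.38
position: [0.4331, 0.3219, 0.0115]
tool_rot: [[-0.16, 0.987, 0.002], [0.987, 0.16, 0.001], [0.0, 0.002, -1.0]]
ft_force: [0.5, -0.4, 0.2]
grip_width: 0.0749
gripper_force: 0.0
time_s: 8.05
position: [0.4324, 0.3217, 0.0467]
tool_rot: [[-0.16, 0.987, 0.001], [0.987, 0.16, 0.0], [0.0, 0.001, -1.0]]
ft_force: [0.3, -0.2, -1.3]
grip_width: 0.0618
gripper_force: 44.1
```

```bash
python3 -m crank '[5.5,0,0,-3,0, 5.5,0,0,-3.3,0, 5.5,0,0,-3,0, 5.5,-3.28,1.61,0,0.085, 5.5,-3.13,1.88,0,0.085, 5.5,-2.96,2.13,0,0.085, 5.5,-2.77,2.38,0,0.085, 5.5,-2.55,2.61,0,0]'
python3 -m crank '[5.5,-2.55,2.61,0,0, 5.5,-2.55,2.61,0,0, 5.5,-2.55,2.61,0,0, 5.5,-2.55,2.61,0,0, 5.5,0,0,0,0, 5.5,0,0,0,0, 5.5,0,0,0,0, 5.5,0,0,0,0]'
python3 - <<'E'
from h import *
s=env.observe();d=np.array([.6222,.0534])-s["position"][:2];print("tool delta",s["tool_rot"][:2,:2].T@d,s["position"],np.degrees(np.arctan2(s["tool_rot"][1,1],s["tool_rot"][0,1])))
p=optics.get_image("wrist");save(p,"w6.png");np.save("w6.npy",p,allow_pickle=True)
E
```

```text
time_s: 8.72
position: [0.5384, 0.1712, 0.1395]
tool_rot: [[0.182, 0.983, 0.001], [0.983, -0.182, 0.0], [0.0, 0.001, -1.0]]
ft_force: [0.1, 0.5, -1.4]
grip_width: 0.0616
gripper_force: 44.7
time_s: 9.38
position: [0.6218, 0.0547, 0.1389]
tool_rot: [[0.177, 0.984, -0.0], [0.984, -0.177, 0.0], [0.0, -0.0, -1.0]]
ft_force: [-1.3, 0.2, -2.3]
grip_width: 0.0612
gripper_force: 44.8
tool delta [-0.00119669  0.00064233] [0.62177964 0.05469149 0.13885561] -10.195383957478603
```

View pics/w6.png

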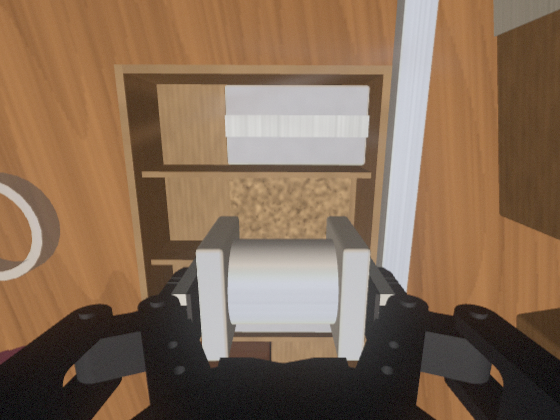

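```bash
python3 - <<'E'
from h import *
p=np.load("w6.npy",allow_pickle=True).item();s=env.observe();pos=s["position"][:2];R=s["tool_rot"][:2,:2]
# report in tray-like axes relative to TCP: +x tray = tool y, +y tray = tool x
f=lambda n,u,v,z:print(n,np.round(1000*(R.T@(at_z(p,u,v,z)[:2]-pos))[::-1],1))
f("div y=66 upper edge(68)",160,167,.05);f("div66 upper",360,168,.05);f("div66 lower edge(64)",160,176,.05);f("div66 lower",360,177,.05)
f("div0 ",160,255,.05);f("div0 lower?",160,263,.05)
f("cork L(-25)",231,205,.01);f("cork R(75)",352,205,.01);f("rim near in(-80)",133,150,.062);f("rim far in(80)",381,150,.062)
f("rim near out(-85)",117,68,.062);f("rim far out (85)",389,68,.062)
z=s["position"][2]
f("col top L",200,250,z+.0105+.0);f("col top plate",200,255,z+.0355);f("col top plate R",366,255,z+.0355)
f("y hi",240,218,z+.0355);f("y lo",215,355,z+.0355)
E
cd pics; python3 -c "
import cv2
a=cv2.imread('w6.png')[140:380,120:400];cv2.imwrite('c6.png',cv2.resize(a,None,fx=2.5,fy=2.5,interpolation=2))"
```

```text
div y=66 upper edge(68) [-85.4  36. ]
div66 upper [53.7 35.3]
div66 lower edge(64) [-86.   29.7]
div66 lower [54.1 29. ]
div0  [-91.7 -29.5]
div0 lower? [-92.3 -36. ]
cork L(-25) [-43.5  -0.7]
cork R(75) [58.1 -0.7]
rim near in(-80) [-97.5  48.5]
rim far in(80) [63.9 48.5]
rim near out(-85) [-101.6   98. ]
rim far out (85) [65.1 97.9]
col top L [-35.2  12.9]
col top plate [-28.6  20.7]
col top plate R [28.8 20.7]
y hi [-14.3  34. ]
y lo [-25.6 -19.7]
```

View pics/c6.png

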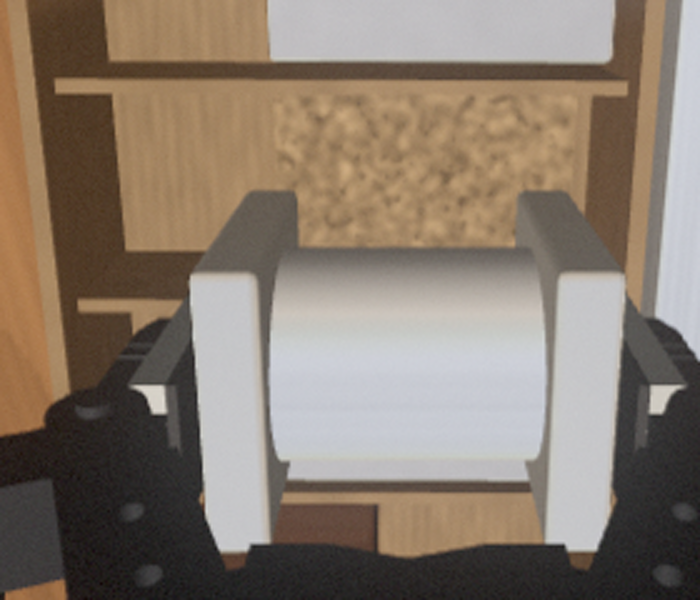

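```bash
python3 -m crank '[5.5,-0.15,0,0,0, 5.5,0,0,3.5,0, 5.5,0,0,3,0, 5.5,0,0,2.4,0, 5.5,0,0,1.6,0, 5.5,0,0,0.8,0, 5.5,0,0,0,0, 5.5,0,0,0,0]'
```

```text
time_s: 10.1
position: [0.6224, 0.0525, 0.0261]
tool_rot: [[0.178, 0.984, 0.001], [0.984, -0.178, -0.0], [0.0, 0.001, -1.0]]
ft_force: [0.6, 0.1, -1.4]
grip_width: 0.0614
gripper_force: 44.8
```

```bash
python3 -m crank '[5.5,0,0,0.2,0, 5.5,0,0,0.2,0, 5.5,0,0,0.1,0, 5.5,0,0,0.1,0, 5.5,0,0,0,0, 5.5,0,0,0,0, 5.5,0,0,0,0, 5.5,0,0,0,0]'
```

```text
time_s: 10.77
position: [0.6227, 0.0523, 0.0221]
tool_rot: [[0.178, 0.984, 0.003], [0.984, -0.178, -0.0], [0.0, 0.003, -1.0]]
ft_force: [-4.0, -0.4, 14.0]
grip_width: 0.0613
gripper_force: 46.7
```

Contact (14 N up). I'll release with a small opening, then rise.

```bash
python3 -m crank '[6.5,0,0,0,0, 7,0,0,0,0, 7,0,0,0,0, 7,0,0,0,0, 7,0,0,-1,0, 7,0,0,-3,0, 7,0,0,-4,0, 7,0,0,-4,0]'
python3 -m crank '[7,0,0,-3,0, 7,-3,-3,0,0, 2,-3,-3,0,0, 0,-3,-3,0,0, 0,-3,-3,0,0, 0,0,0,0,0, 0,0,0,0,0, 0,0,0,0,0]'
python3 - <<'E'
from h import *
s=env.observe();print(s["position"])
p=optics.get_image("wrist");save(p,"w7.png");np.save("w7.npy",p,allow_pickle=True)
E
```

```text
time_s: 11.43
position: [0.6216, 0.0523, 0.1409]
tool_rot: [[0.178, 0.984, -0.002], [0.984, -0.178, 0.0], [-0.0, -0.002, -1.0]]
ft_force: [1.4, -0.4, 0.1]
grip_width: 0.07
gripper_force: 0.0
time_s: 12.1
position: [0.4859, -0.0428, 0.1701]
tool_rot: [[0.179, 0.984, 0.002], [0.984, -0.179, -0.0], [-0.0, 0.002, -1.0]]
ft_force: [0.7, 0.2, -0.2]
grip_width: -0.0
gripper_force: 0.0
[ 0.48585846 -0.04283028  0.17010788]
```

View pics/w7.png

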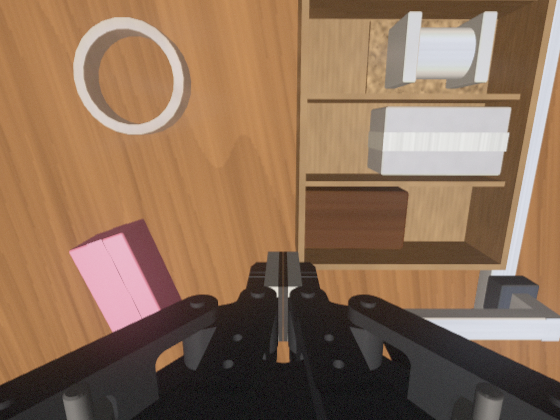

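The column lies on its side on the cork at (440,55), the base is flat at (355,218), and the cartons are in place. Next is the bar: I'll go behind the tab.

```bash
python3 -m crank '[0,-3.08,2.47,0,0, 0,-3.08,2.47,0,0, 0,-3.08,2.47,0,0, 0,-3.08,2.47,0,0, 0,0,0,0,0, 0,0,0,2.7,0, 0,0,0,2.7,0, 0,0,0,2.4,0]'
python3 -m crank '[0,1,0,0,0, 0,1,0,0,0, 0,1,0,0,0, 0,1.5,0,0,0, 0,1.5,0,0,0, 0,1.5,0,0,0, 0,1.5,0,0,0, 0,1.5,0,0,0]'
python3 - <<'E'
from h import *
p=optics.get_image("wrist");save(p,"w8.png")
E
```

```text
time_s: 12.82
position: [0.5614, -0.1809, 0.0897]
tool_rot: [[0.177, 0.984, 0.0], [0.984, -0.177, 0.0], [0.0, 0.0, -1.0]]
ft_force: [-0.7, 0.1, -0.4]
grip_width: -0.0001
gripper_force: 0.0
time_s: 13.48
position: [0.5804, -0.0766, 0.0935]
tool_rot: [[0.177, 0.984, 0.004], [0.984, -0.177, -0.001], [-0.001, 0.004, -1.0]]
ft_force: [0.1, -2.4, -1.3]
grip_width: 0.0001
gripper_force: 0.0
```

View pics/w8.png

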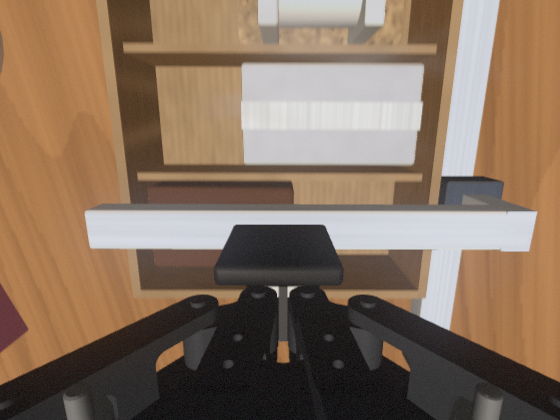

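The tab at (280,255) is being pushed squarely by the fingers, and the bar is moving over the base. I'll continue.

```bash
python3 -m crank '[0,1.5,0,0,0, 0,1.6,0,0,0, 0,1.6,0,0,0, 0,1.6,0,0,0, 0,1.6,0,0,0, 0,1.6,0,0,0, 0,1.6,0,0,0, 0,1.6,0,0,0]'
python3 -m crank '[0,1.6,0,0,0, 0,1.6,0,0,0, 0,1.6,0,0,0, 0,1.6,0,0,0, 0,1.6,0,0,0, 0,1.5,0,0,0, 0,1,0,0,0, 0,1,0,0,0]'
```

```text
time_s: 14.2
position: [0.6027, 0.0479, 0.0932]
tool_rot: [[0.177, 0.984, 0.003], [0.984, -0.177, -0.001], [-0.0, 0.003, -1.0]]
ft_force: [0.4, -2.0, 0.1]
grip_width: 0.0001
gripper_force: 0.0
time_s: 14.87
position: [0.6226, 0.161, 0.0924]
tool_rot: [[0.177, 0.984, 0.002], [0.984, -0.177, -0.0], [0.0, 0.002, -1.0]]
ft_force: [-0.5, -1.8, 3.2]
grip_width: -0.0002
gripper_force: 0.0
```

```bash
python3 -m crank '[0,0.4,0,0,0, 0,0.3,0,0,0, 0,0.3,0,0,0, 0,0.3,0,0,0, 0,0,0,0,0, 0,0,0,0,0, 0,0,0,0,0, 0,0,0,0,0]'
```

```text
time_s: 15.53
position: [0.6248, 0.1728, 0.092]
tool_rot: [[0.178, 0.984, 0.001], [0.984, -0.178, 0.001], [0.001, 0.001, -1.0]]
ft_force: [-0.0, 1.8, 5.5]
grip_width: -0.0
gripper_force: 0.0
```

```bash
python3 -m crank '[0,0.2,0,-0.3,0, 0,0.4,0,0,0, 0,0.3,0,0,0, 0,0.3,0,0,0, 0,0.2,0,0,0, 0,0,0,0,0, 0,0,0,0,0, 0,0,0,0,0]'; python3 -c "
from h import *
s=env.observe();print(s['ft_force'],s['position'])
p=optics.get_image('wrist');save(p,'w9.png')"
```

```text
time_s: 16.2
position: [0.6269, 0.1857, 0.0941]
tool_rot: [[0.178, 0.984, -0.001], [0.984, -0.178, -0.002], [-0.002, -0.001, -1.0]]
ft_force: [-1.8, -5.9, 2.2]
grip_width: -0.0003
gripper_force: 0.0
[-1.82069615 -5.94332738  2.19989858] [0.62689885 0.18569207 0.0941378 ]
```

```bash
python3 -m crank '[0,0.2,0,0,0, 0,0.1,0,0,0, 0,0.1,0,0,0, 0,0,0,0,0, 0,0,0,0,0, 0,0,0,0,0, 0,0,0,0,0, 0,0,0,0,0]'
```

```text
time_s: 16.92
position: [0.6269, 0.186, 0.0941]
tool_rot: [[0.18, 0.984, -0.004], [0.984, -0.18, -0.008], [-0.008, -0.003, -1.0]]
ft_force: [-8.1, -23.6, 5.4]
grip_width: 0.0003
gripper_force: 0.0
```

The bar is at its end stop: 24 N and no further motion. I'll back off, rise and check.

```bash
python3 -m crank '[0,-1,0,0,0, 0,-2,0,0,0, 0,-1,0,-1,0, 0,0,0,-3,0, 0,0,0,-3,0, 0,-3,-2.5,-2,0, 0,-3,-2.5,0,0, 0,-3,-2.5,0,0]'
python3 -m crank '[0,-3,-2.5,0,0, 0,-3,-2.5,0,0, 0,-3,-2.5,0,0, 0,-3,-2.5,0,0, 0,0,0,0,0, 0,0,0,0,0, 0,0,0,0,0, 0,0,0,0,0]'
python3 - <<'E'
from h import *
sc=optics.get_image("scene");t=optics.get_image("top")
a=cv2.resize(sc["color"][150:360,90:460],(400,227));a=cv2.resize(sc["color"][180:330,150:430],(480,257),interpolation=2)
b=cv2.resize(t["color"][90:300,140:420],(480,343),interpolation=2)
cv2.imwrite("pics/end.png",np.vstack([a,b])[:,:,::-1])
E
```

```text
time_s: 17.58
position: [0.5317, 0.0769, 0.185]
tool_rot: [[0.177, 0.984, 0.004], [0.984, -0.177, 0.0], [0.001, 0.003, -1.0]]
ft_force: [1.2, 0.1, 0.3]
grip_width: -0.0002
gripper_force: 0.0
time_s: 18.25
position: [0.4134, -0.0227, 0.1836]
tool_rot: [[0.177, 0.984, 0.001], [0.984, -0.177, -0.0], [0.0, 0.001, -1.0]]
ft_force: [1.0, 0.1, 0.0]
grip_width: -0.0002
gripper_force: 0.0
```

View pics/end.png

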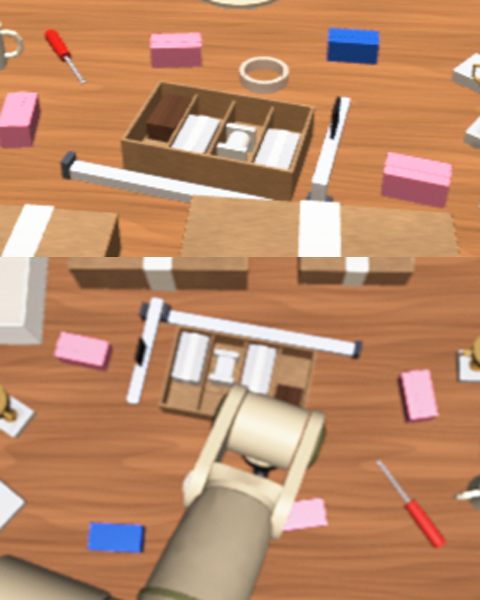

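The bar is at the far end, with the base flat, the column on the cork, and the bystanders undisturbed. I'm handing the job in.

```bash
python3 -c "
from rig import env
print(env.close_job())"
```

```text
the job is handed in; nothing more can be done
None
```

I tipped the base flat in its bay, laid the column on its side on the cork liner, and pushed the sweep bar to its end stop. The final pictures show the other things undisturbed, and I handed the job in at about 18 s.

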